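Throw the gated changeover slide

TASK

First lift the contactor that was left standing on the changeover box's deck and stand it upright on a free patch of the bench, without tipping it over. Then pull up the spring plunger knob on the gate plate and slide the gate fully back, clear of the selector's slot, until it latches open with the plunger dropped home, and then slide the T-bar selector past the gate all the way to its end stop and let go. Leave the parts bin, the can, the tool case and the small bottle on the deck where they are.

Things in the scene. Friction and masses are not known exactly. Their poses are not given: they have to be found in the camera images.
- unit: changeover box: white flat enclosure fixed to the bench, 270 (x) x 330 (y) x 40 mm; origin at the centre of its underside on the bench, z up ('box' frame below). Deck (top) at z=40 mm; selector slot along y at x=35 mm. Modules up to 53 mm over the deck stand at x=97 to 133 mm. Two guide strips, 12 mm high, flank the gate at y=-54 and 14 mm.
- gate (a joint): gate travel, m: 0 = shut (as found), 0.055 = fully open at its stop. Bare steel plate 115 x 52 x 8 mm on the deck at box y=-20 mm, sliding towards box -x; friction 2 N plus slight drag. Its tongue (30 x 30 mm, 28 mm over the deck, at box x=23 to 53 mm when shut) stands in the selector slot and blocks the selector. Locked by the plunger when shut and when fully open.
- plunger (a joint): lift of the spring plunger, m: 0 = down, 0.014 = top. Lifted 9 mm or more, and kept so, it frees the gate; the spring takes 6 N at the start, 9 N at the top. It rides on the gate: lift the knob and slide it along with the gate. Let go at the fully open stop, the pin drops into a second hole: it reads 0 again and the gate is latched.
- knob_c (a point): centre of the plunger's knob: an upright black round knob, 30 mm diameter, 32 mm high, standing on the gate. Its centre is 37.5 mm above the deck while down; at box x=-25, y=-20 mm while the gate is shut, x=-80 mm when open. Axes parallel to the box's.
- selector (a joint): position of the selector along its slot, m: 0 at the slot's start, 0.242 = against the end stop (box y=+117 mm); grows towards the box's +y. As found somewhere in 0 to 0.05. Friction about 3 N plus some drag; stays where it is left.
- end_stop (a point): top centre of the dark end-stop block fixed on the deck across the slot, 80 (box x) x 18 (y) mm, 16 mm high over the deck; centred at box x=35, y=135 mm
- bar_c (a point): centre of the selector's black T-bar: a bar 70 mm along box x, 18 mm along y (the sliding direction), 24 mm high, carried 34 to 58 mm over the deck by an 18 mm wide stem. Axes parallel to the box's.
- contactor_c (a point): centre (37.5 mm above its underside) of the loose grey contactor: block 60 (its x) x 45 (its y) x 75 mm high, the upper 25 mm only 40 mm long in x; the two sides facing y are flat over the full height. About 0.35 kg; found upright on the deck between gate and end stop, yaw within 0.7 rad of the box's.
- bin: bystander: open yellow parts bin standing on the bench, 100 x 90 x 60 mm; origin at the centre of its underside
- can: bystander: upright closed can on the bench, 60 mm diameter, 180 mm high; origin at the centre of its underside
- case: bystander: grey closed tool case lying on the bench, 70 x 110 x 45 mm, with a small handle on top to 55 mm; origin at the centre of its underside
- flask: bystander: small upright bottle, 36 mm diameter, 85 mm high, standing loose on the deck near its front edge (box x about -110 mm, y=90 to 140 mm); origin at the centre of its underside
- contactor: the same contactor; origin at the centre of its underside
Things that resemble listed ones, but are neither listed nor needed, are in the scene too. What is shaped like the contactor but purple is not meant.

How it is judged:
On the way, in this order (a step that is already met when the one before it is completed fails the run):
1. the contactor stands upright on the bench (height (world z) of contactor_c below 0.042 m and angle between contactor_c's own z axis and vertical below 0.1 rad), for 0.2 s.
2. the gate is fully open and the plunger has dropped in (value of joint gate above 0.05 m and value of joint plunger below 0.003 m), for 0.2 s.
3. the selector is at its end stop (value of joint selector above 0.237 m), for 0.2 s.
At the end, for the whole second after the job is handed in: The contactor stands upright (within 0.1 rad) and at rest on the bench, off the box; the gate is within 5 mm of fully open with the plunger down (below 3 mm); the selector is within 5 mm of its end stop (all of step 1 and all of step 2 and linear speed of contactor below 0.02 m/s and value of joint selector above 0.237 m); the robot touches nothing.
It fails at once if the parts bin is moved more than 20 mm (distance of bin from where it was at the start of the episode above 0.02 m).
It fails at once if the can is moved more than 20 mm (distance of can from where it was at the start of the episode above 0.02 m).
It fails at once if the tool case is moved more than 20 mm (distance of case from where it was at the start of the episode above 0.02 m).
It fails at once if the small bottle is moved more than 20 mm (distance of flask from where it was at the start of the episode above 0.02 m).
It fails at once if the contactor is tipped over (more than 0.7 rad) (angle between contactor_c's own z axis and vertical above 0.7 rad).
It also fails if it takes over 69 s, if anything falls off the work surface, if the arm or the gripper's body presses on something with over 40 N, if the wrist force passes 120 N, or if a joint passes its speed limit or range.

ROBOT

A 6-joint arm with a two-finger parallel gripper is mounted at the origin on the work surface. World frame = base frame: x ahead of the robot, y to its left, z up, the work surface at z = 0. Lengths are in m, angles in rad, forces in N, time in s.
With the tool pointing down it reaches from about 0.225 to 0.875 m from the base axis. Payload 3.4 kg.
Tool frame: the origin (TCP) lies at the very end of the fingers, on their centre line; the grasp point (between the pads) lies 19 mm behind it; z points along the fingers, y is the direction in which the jaws open and shut (so a half turn about z gives the same grasp; the last joint's range is limited). The gripper opens to 85 mm and grips with 20 to 120 N. Pads are 22 mm wide; open, the fingers measure 114 mm over their backs; the gripper's body (76 mm by 85 mm) begins 54 mm behind the grasp point. The pads swing forward as they close: fully open they stand 13 mm farther back than shut.
Start: joints at [1.093, 0.276, 1.505, -0, 1.361, -0.121], TCP at [0.201, 0.539, 0.197] pointing down, gripper open.
Joint ranges: [-2.89, 2.89], [-0.75, 2.08], [0.22, 2.7], [-1.18, 4.32], [0.11, 2.71], [-2.7, 2.7]. Speed limits (rad/s): [2.57, 2.57, 3.14, 3.14, 3.14, 3.14].

INTERFACE

Orientations are given as a unit quaternion [w, x, y, z].
In Python, from rig import manip, eyes gives the robot as it stands. The module is installed in compiled form; this text tells all that it offers.
- The arm moves only by the tool servo_tool, never from a script. Its argument "deltas" is one flat list of numbers, 6 for each row, row after row: the shift along the tool's x, y, z in cm, then the turn, a rotation vector about the tool's x, y, z in degrees. A call has 1 to 20 rows; each row shifts and turns the pose as measured when the row begins, along the tool's axes as they then stand; what a row does not reach is not made up. A row lasts 1/10 s, in which the tool goes at most 50 mm and 8.59 degrees, less where a joint would pass 70% of its speed; a pose out of reach is approached as far as the arm can. A call with a gripper value outside its range is refused whole. "jaw" is the finger opening in cm, from 0 to 8.54, set as the call begins (left out, the last holds). The fingers move at their own pace and stop on an object; "grip_force" is the grip in N (left out, the last holds). Time passes only in rows, so rows that do not move let the fingers close. It gives the time, the measured TCP pose, the force and the opening at its end, in the units of the state.
- manip.get_state(): the state, without advancing time (a new reading comes with each control period).
- eyes.get_image(name): name is "side" or "top"; returns (picture, depth): 480x640x3 uint8, red, green, blue; 480x640 float32, m along the optical axis (not along the pixel's ray), 0 where there is no reading.
- eyes.get_calibration(name): a dict with "camera_matrix" (3x3 intrinsics, pixels), "distortion" ([k1, k2, p1, p2, k3] as OpenCV has them; the pictures are not rectified), "rvec" (rotation vector, rad) and "tvec" (3), from world to camera coordinates, as OpenCV has them. Camera axes: x right, y down, z forward; pixel columns grow to the right and rows downward; lengths in m; the calibration is good to about 2 mm. A picture is of the moment at which its call begins. get_calibration takes no time and is no camera call.
- manip.sign_off(): hands the job in, once; it reports no verdict.
The state is a dict: "clock": time; "qpos": joint angles; "qd": joint speeds; "effort": joint torques, N m; "position": TCP position; "ee_rot": TCP orientation; "contact_force": force on the tool from outside, world axes, zero at the start; "moment": the same for the moment, N m; "width": finger opening in m.
Only numpy, scipy, OpenCV 4.12 (cv2) and the standard library are available. Lean on these libraries where they do the work, as an engineer would, in place of code of your own. Each camera call takes 0.05 s, during which the arm holds its last target.

## Working session

There is one attempt and no reset: what is moved stays moved. The work goes in short steps, Python scripts to look and compute and a tool call to move; the robot and the scene stay as the last step left them, time stands still between calls to the robot, and variables do not carry over. Pictures are saved under pics/ and viewed, and the job is handed in when it is done.

Besides the shell and the picture viewer there is one more tool, called after "Emit:" in YAML: its name, and indented under it one key for each argument. servo_tool: Moves the arm, as the interface text tells. Its arguments: {"type":"object","properties":{"deltas":{"type":"array","items":{"type":"number"}},"jaw":{"type":"number"},"grip_force":{"type":"number"}},"required":["deltas"]}

```bash
mkdir -p pics; cat > h.py <<'E'
import numpy as np, cv2
from rig import manip, eyes
def snap(tag):
    out={}
    for n in ("top","side"):
        im,d=eyes.get_image(n); np.savez(f"{tag}_{n}.npz",im=im,d=d); cv2.imwrite(f"pics/{tag}_{n}.png",im[:,:,::-1]); out[n]=(im,d)
    return out
def load(tag,n):
    z=np.load(f"{tag}_{n}.npz"); return z['im'],z['d']
def world(n,u,v,depth=None,z=None):
    c=eyes.get_calibration(n);K=np.array(c["camera_matrix"],float);D=np.array(c["distortion"],float)
    R,_=cv2.Rodrigues(np.array(c["rvec"],float));t=np.array(c["tvec"],float).ravel()
    p=cv2.undistortPoints(np.array([[[u,v]]],float),K,D)[0,0]
    r=R.T@np.array([p[0],p[1],1.]);o=-R.T@t
    if z is not None: return o+r*(z-o[2])/r[2]
    return o+r*depth
def cloud(n,d):
    c=eyes.get_calibration(n);K=np.array(c["camera_matrix"],float);D=np.array(c["distortion"],float)
    R,_=cv2.Rodrigues(np.array(c["rvec"],float));t=np.array(c["tvec"],float).ravel()
    h,w=d.shape;g=np.stack(np.meshgrid(np.arange(w),np.arange(h)),-1).reshape(-1,1,2).astype(float)
    p=cv2.undistortPoints(g,K,D)[:,0]
    X=(np.c_[p,np.ones(len(p))]*d.reshape(-1,1)-t)@R
    X[d.ravel()==0]=np.nan
    return X.reshape(h,w,3)
def crop(im,x0,y0,x1,y1,s,name):
    cv2.imwrite("pics/"+name,cv2.resize(im[y0:y1,x0:x1,::-1],None,fx=s,fy=s,interpolation=cv2.INTER_CUBIC))
E
python3 - <<'E'
from h import *
snap("a"); s=manip.get_state(); print(s)
for n in("top","side"):
    c=eyes.get_calibration(n);R,_=cv2.Rodrigues(np.array(c["rvec"]));print(n,-R.T@np.array(c["tvec"]).ravel(),R.tolist())
E
```

```text
{'clock': 0.1, 'qpos': array([ 1.09297640e+00,  2.76552720e-01,  1.50599968e+00, -1.28096342e-05,
        1.36069584e+00, -1.20990396e-01]), 'qd': array([ 7.68264941e-04, -1.58863001e-03, -4.55865448e-03,  5.14678746e-04,
       -1.30742149e-04,  5.25276781e-05]), 'effort': array([ 8.86981234e-04, -4.17701554e+01, -2.46404457e+01, -2.85591741e-04,
        5.83950954e-03,  3.78773706e-06]), 'position': array([0.20061424, 0.53831335, 0.19641703]), 'ee_rot': array([-2.38174874e-04,  1.77468344e-01,  9.84126162e-01, -7.92813533e-04]), 'contact_force': array([ 0.0063397 ,  0.07209104, -0.82043077]), 'moment': array([0.05561954, 0.02436394, 0.00858392]), 'width': 0.0852031537718516}
top [0.47873679 0.06796599 1.41550986] [[0.003380074013090706, -0.9999247434446414, -0.01179332636851185], [-0.9975833213126624, -0.00255324678241442, -0.06943340672662983], [0.06939807013500839, 0.011999515741741285, -0.9975168767913153]]
side [ 0.09658066 -0.49220243  0.95658048] [[0.7502770308790211, -0.6610013093746793, -0.012714005675617535], [-0.5064191252290838, -0.5622417267963692, -0.6537766516565473], [0.4249988782780133, 0.4969522206953063, -0.7565807582858779]]
```

View pics/a_top.png

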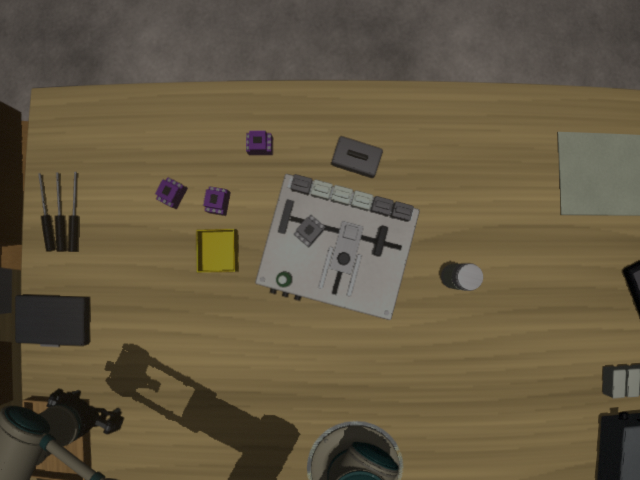

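View pics/a_side.png

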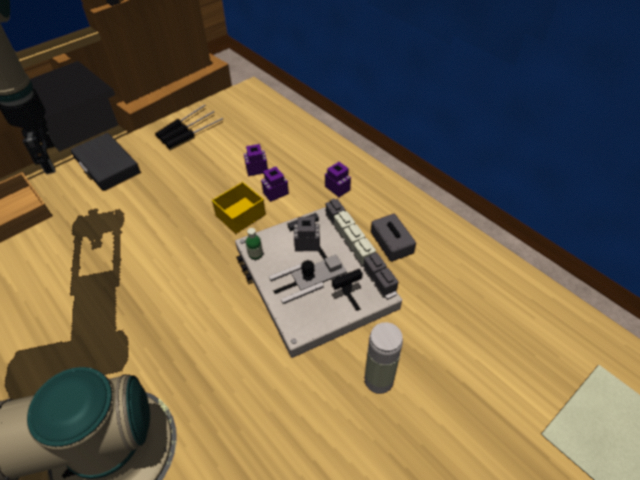

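The top view shows the box around (338,247) and a grey block at (309,230) on the deck between the gate (345,245) and the end stop (287,216). Purple lookalikes are at (259,142), (171,192) and (216,200). The grey one fits "contactor", so I'll confirm it in a crop and fit poses.

```bash
python3 - <<'E'
from h import *
im,d=load("a","top"); crop(im,245,165,430,330,4.2,"a_crop.png")
X=cloud("top",d)
# box: deck-level pixels
z=X[...,2]
m=((z>0.034)&(z<0.046)); m[:, :240]=0;m[:,440:]=0;m[:160]=0;m[340:]=0
n,l,st,ce=cv2.connectedComponentsWithStats(m.astype(np.uint8)); k=1+np.argmax(st[1:,4])
P=X[l==k]; print(len(P),P[:,2].mean())
(c,s,a)=cv2.minAreaRect(P[:,:2].astype(np.float32)); print("box",c,s,a)
m=z>0.1; m[:210]=0;m[260:]=0;m[:,:290]=0;m[:,330:]=0
P=X[m];print("contactor top",len(P),P[:,2].mean())
print(cv2.minAreaRect(P[:,:2].astype(np.float32)))
# contactor colored body z>0.055
for lo,hi in((0.08,0.1),(0.1,0.13)):
  m=(z>lo)&(z<hi); m[:205]=0;m[260:]=0;m[:,:290]=0;m[:,332:]=0
  P=X[m]; print(lo,len(P),cv2.minAreaRect(P[:,:2].astype(np.float32)),P[:,2].mean())
E
```

```text
10948 0.040132440124718866
box (0.5345917344093323, 0.04384133219718933) (0.3291287124156952, 0.2702203094959259) 74.93875885009766
contactor top 369 0.11539394467319283
((0.568509042263031, 0.10775358974933624), (0.04527297616004944, 0.0399421751499176), 49.30814743041992)
0.08 181 ((0.5684472918510437, 0.10778001695871353), (0.04503394290804863, 0.0599258691072464), 48.85655212402344) 0.0902879529264052
0.1 369 ((0.568509042263031, 0.10775358974933624), (0.04527297616004944, 0.0399421751499176), 49.30814743041992) 0.11539394467319283
```

View pics/a_crop.png

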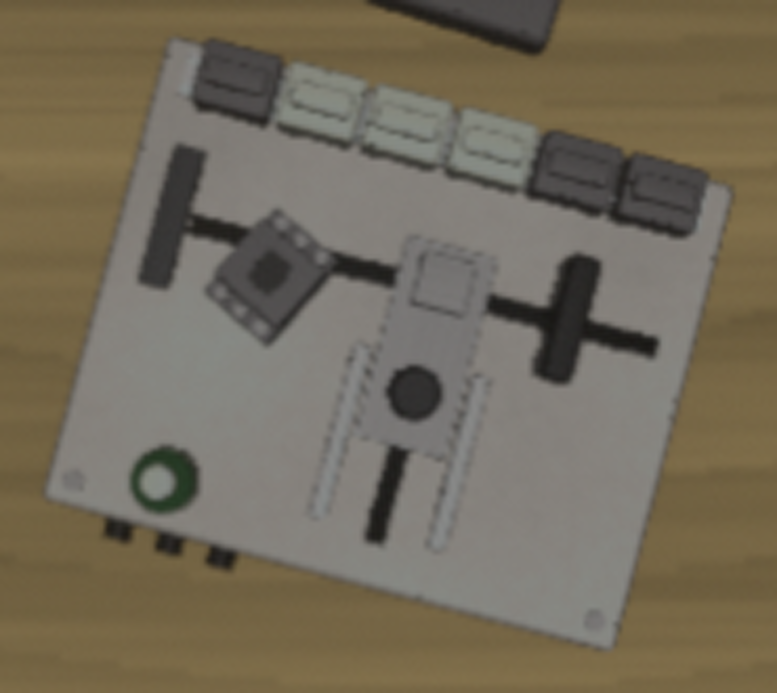

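The crop confirms it: the grey block at crop (270,275) is the contactor, with a gripless top and square footprint step. The knob is at crop (414,392) and the T-bar at (567,318). Next I work out the key points in world coordinates, plus a helper that converts targets to tool-axis deltas.

```bash
cat >> h.py <<'E'
from scipy.spatial.transform import Rotation as Ro
B0=np.array([0.5346,0.0438]);BY=np.radians(-15.06)
def b2w(x,y,z=0):
    c,s=np.cos(BY),np.sin(BY);return np.array([B0[0]+c*x-s*y,B0[1]+s*x+c*y,z])
def w2b(p):
    c,s=np.cos(BY),np.sin(BY);d=np.asarray(p)[:2]-B0;return np.array([c*d[0]+s*d[1],-s*d[0]+c*d[1]])
def to(target,yang):
    "delta in tool axes (cm), rotvec deg; yang=angle of tool y in world deg, tool z down"
    s=manip.get_state();q=s["ee_rot"];R=Ro.from_quat([q[1],q[2],q[3],q[0]])
    a=np.radians(yang);y=np.array([np.cos(a),np.sin(a),0]);z=np.array([0,0,-1.]);
    best=None
    for sg in(1,-1):
        yy=sg*y;x=np.cross(yy,z);T=Ro.from_matrix(np.c_[x,yy,z]);rv=(R.inv()*T).as_rotvec(degrees=True)
        if best is None or np.linalg.norm(rv)<np.linalg.norm(best):best=rv
    d=R.inv().apply(np.asarray(target)-s["position"])*100
    print("clock",round(s["clock"],2),"pos",np.round(s["position"],4),"F",np.round(s["contact_force"],1),"w",round(s["width"],4),"d_cm",np.round(d,2),"rot",np.round(best,1))
E
python3 - <<'E'
from h import *
im,d=load("a","top");X=cloud("top",d);z=X[...,2]
def reg(name,u0,v0,u1,v1,lo,hi):
    m=np.zeros(z.shape,bool);m[v0:v1,u0:u1]=1;m&=(z>lo)&(z<hi);P=X[m]
    if len(P)==0: print(name,"none",np.nanmin(z[v0:v1,u0:u1]),np.nanmax(z[v0:v1,u0:u1]));return
    r=cv2.minAreaRect(P[:,:2].astype(np.float32));print(name,len(P),np.round(r[0],4),np.round(r[1],3),round(r[2],1),"z",round(P[:,2].mean(),4),"box",np.round(w2b(r[0]),4))
reg("bin",190,220,245,280,.03,.09);reg("can",435,250,490,300,.15,.2);reg("case",325,130,390,182,.03,.07)
reg("flask",270,262,300,297,.1,.14);reg("knob",332,247,358,270,.085,.11);reg("bar",365,220,395,260,.085,.11)
reg("tongue",335,218,365,245,.06,.08);reg("end",275,195,297,240,.05,.065);reg("plate",320,215,365,285,.044,.049)
for n,p in dict(knob=(-25,-20),end=(35,135),flask=(-110,115)).items(): print(n,b2w(p[0]/1e3,p[1]/1e3))
to([0.5685,0.1078,0.2],49.1)
E
```

```text
bin 422 [0.5232 0.3279] [0.101 0.091] 1.4 z 0.052 box [-0.0848  0.2714]
can 651 [ 0.4655 -0.2325] [0.057 0.058] 89.7 z 0.177 box [ 0.0051 -0.2847]
case 1376 [ 0.7499 -0.0009] [0.111 0.072] 72.4 z 0.0454 box [0.2195 0.0128]
flask 105 [0.4568 0.1637] [0.027 0.027] 0.2 z 0.1145 box [-0.1063  0.0955]
knob 133 [0.5065 0.0299] [0.027 0.027] 89.4 z 0.0929 box [-0.0235 -0.0207]
bar 256 [ 0.5457 -0.051 ] [0.018 0.07 ] 75.3 z 0.0975 box [ 0.0353 -0.0886]
tongue 171 [0.5666 0.0138] [0.03 0.03] 75.5 z 0.0686 box [ 0.0387 -0.0206]
end 265 [0.6037 0.1643] [0.018 0.08 ] 74.9 z 0.0562 box [0.0354 0.1343]
plate 579 [0.5274 0.0331] [0.161 0.103] 0.2 z 0.0467 box [-0.0041 -0.0122]
knob [0.50526204 0.03098268 0.        ]
end [0.60347501 0.16506926 0.        ]
flask [0.45825853 0.18343159 0.        ]
clock 0.1 pos [0.2006 0.5383 0.1964] F [ 0.   0.1 -0.8] w 0.0852 d_cm [-49.51 -27.49  -0.32] rot [-0.1  0.  20.5]
```

Emit:
servo_tool:
  deltas: [0,0,0,0,0,7,0,0,0,0,0,7,0,0,0,0,0,6.5,0,0,0,0,0,0]
  jaw: 8.54
  grip_force: 40

```text
clock: 0.5
position: [0.1999, 0.5369, 0.1942]
ee_rot: [-0.0, 0.356, 0.935, -0.003]
contact_force: [-0.9, 0.6, 0.3]
width: 0.0852
```

```bash
python3 -c "
from h import *
to([0.5685,0.1078,0.2],49.1)"
```

```text
clock 0.5 pos [0.1999 0.5369 0.1942] F [-0.9  0.6  0.3] w 0.0852 d_cm [-56.07  -7.53  -0.44] rot [-0.4  0.1 -0.8]
```

Emit:
servo_tool:
  deltas: [-4,-0.54,-0.1,0,0,0,-4,-0.54,-0.1,0,0,0,-4,-0.54,-0.1,0,0,0,-4,-0.54,-0.1,0,0,0,-4,-0.54,-0.1,0,0,0,-4,-0.54,-0.1,0,0,0,-4,-0.54,-0.1,0,0,0,-4,-0.54,-0.1,0,0,0,-4,-0.54,-0.1,0,0,0,-4,-0.54,-0.1,0,0,0,-4,-0.54,-0.1,0,0,0,-4,-0.54,-0.1,0,0,0]

```text
clock: 1.7
position: [0.5287, 0.1653, 0.2037]
ee_rot: [-0.002, 0.335, 0.942, -0.004]
contact_force: [-0.1, 0.4, 1.2]
width: 0.0852
```

```bash
python3 -c "
from h import *
to([0.5685,0.1078,0.18],49.1)"
```

```text
clock 1.7 pos [0.5287 0.1653 0.2037] F [-0.1  0.4  1.2] w 0.0852 d_cm [-6.72 -1.92  2.37] rot [-0.5 -0.1  1.7]
```

Emit:
servo_tool:
  deltas: [-3,-0.8,0.8,-0.2,0,1,-2,-0.6,0.8,-0.2,0,0.7,-1,-0.4,0.5,0,0,0,-0.5,0,0,0,0,0]

```text
clock: 2.1
position: [0.5715, 0.1031, 0.1808]
ee_rot: [-0.001, 0.348, 0.938, -0.001]
contact_force: [-0.2, 0.2, 1.1]
width: 0.0853
```

```bash
python3 -c "
from h import *
to([0.5685,0.1078,0.065],49.1)"
```

```text
clock 2.1 pos [0.5715 0.1031 0.1808] F [-0.2  0.2  1.1] w 0.0853 d_cm [ 0.52  0.19 11.58] rot [-0.1 -0.1  0.2]
```

Emit:
servo_tool:
  deltas: [0.4,0.15,1.5,0,0,0,0.1,0.05,2.5,0,0,0,0,0,2,0,0,0]

```text
clock: 2.4
position: [0.5714, 0.1099, 0.1231]
ee_rot: [0.002, 0.346, 0.938, 0.002]
contact_force: [0.1, 0.3, -0.4]
width: 0.0856
```

```bash
python3 -c "
from h import *
to([0.5685,0.1078,0.065],49.1)"
```

```text
clock 2.4 pos [0.5714 0.1099 0.1231] F [ 0.1  0.3 -0.4] w 0.0856 d_cm [ 0.1  -0.38  5.81] rot [0.3 0.2 0.4]
```

Emit:
servo_tool:
  deltas: [0,-0.3,0.2,0,0,0.4,0,-0.1,1.5,0,0,0,0,0,1.5,0,0,0,0,0,1.2,0,0,0,0,0,0.8,0,0,0]

```text
clock: 2.9
position: [0.5674, 0.1109, 0.0718]
ee_rot: [0.002, 0.346, 0.938, 0.002]
contact_force: [-0.4, -0.4, -0.2]
width: 0.0856
```

```bash
python3 -c "
from h import *
to([0.5685,0.1078,0.065],49.1);snap('b')
im,d=load('b','side');crop(im,220,170,420,320,4,'b_crop.png')"
```

```text
clock 2.9 pos [0.5674 0.1109 0.0718] F [-0.4 -0.4 -0.2] w 0.0856 d_cm [-0.28 -0.17  0.68] rot [0.4 0.2 0.5]
```

View pics/b_crop.png

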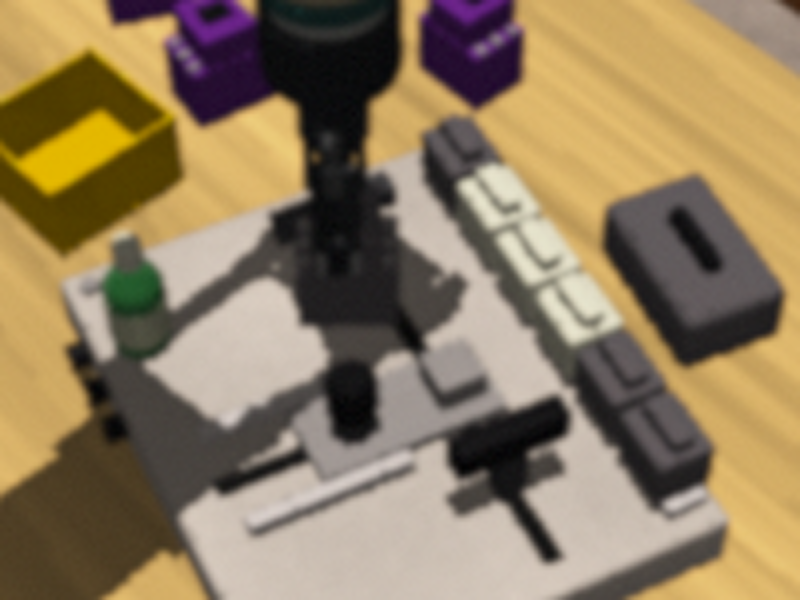

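The gripper straddles the contactor at crop (345,270), aligned with its flat sides. Now I close.

Emit:
servo_tool:
  deltas: [-0.25,-0.15,0.3,0,0,0.5,0,0,0.1,0,0,0]

```text
clock: 3.2
position: [0.5689, 0.1081, 0.0684]
ee_rot: [0.003, 0.35, 0.937, 0.003]
contact_force: [-0.3, -1.2, -0.3]
width: 0.085
```

Emit:
servo_tool:
  deltas: [0,0,0,0,0,0,0,0,0,0,0,0,0,0,0,0,0,0,0,0,0,0,0,0,0,0,0,0,0,0,0,0,0,0,0,0]
  jaw: 3.5
  grip_force: 40

```text
clock: 3.8
position: [0.5703, 0.108, 0.0697]
ee_rot: [0.004, 0.35, 0.937, 0.003]
contact_force: [-0.0, -0.0, -0.4]
width: 0.0439
```

```bash
python3 -c "
from h import *
to([0.5685,0.1078,0.065],49.1)"
```

```text
clock 3.8 pos [0.5703 0.108  0.0697] F [-0.  -0.  -0.4] w 0.0439 d_cm [ 0.12 -0.13  0.47] rot [ 0.5  0.3 -0.1]
```

Emit:
servo_tool:
  deltas: [0,0,-1,0,0,0,0,0,-2,0,0,0,0,0,-2.5,0,0,0,0,0,-2.5,0,0,0,0,0,-2,0,0,0,0,0,-1,0,0,0,0,0,-0.5,0,0,0,0,0,-0.2,0,0,0]

```text
clock: 4.6
position: [0.5637, 0.107, 0.1879]
ee_rot: [-0.003, 0.35, 0.937, 0.0]
contact_force: [0.8, -0.2, -4.4]
width: 0.0437
```

```bash
python3 -c "
from h import *
to([0.36,0.33,0.18],75)"
```

```text
clock 4.6 pos [0.5637 0.107  0.1879] F [ 0.8 -0.2 -4.4] w 0.0437 d_cm [30.    3.47  0.94] rot [ -0.   -0.3 -26. ]
```

Emit:
servo_tool:
  deltas: [2,0.23,0,0,0,0,3.5,0.4,0,0,0,0,4,0.46,0,0,0,0,4,0.46,0,0,0,0,4,0.46,0,0,0,0,4,0.46,0,0,0,0,4,0.46,0,0,0,0,3,0.36,0,0,0,0,2,0.2,0,0,0,0,1,0.1,0,0,0,0]

```text
clock: 5.6
position: [0.3302, 0.3475, 0.1793]
ee_rot: [-0.012, 0.352, 0.936, -0.007]
contact_force: [0.2, 0.4, -4.2]
width: 0.0439
```

```bash
python3 -c "
from h import *
to([0.36,0.33,0.03],49.1)"
```

```text
clock 5.6 pos [0.3302 0.3475 0.1793] F [ 0.2  0.4 -4.2] w 0.0439 d_cm [-3.66  0.97 14.85] rot [-1.2 -1.  -0.3]
```

Emit:
servo_tool:
  deltas: [-1,0.2,1,-0.6,-0.5,0,0,0,2,-0.4,-0.4,0,0,0,2.5,0,0,0,0,0,2.5,0,0,0,0,0,1.5,0,0,0,0,0,1,0,0,0,0,0,0.5,0,0,0]

```text
clock: 6.3
position: [0.3344, 0.3407, 0.063]
ee_rot: [-0.002, 0.35, 0.937, -0.004]
contact_force: [-0.4, -0.5, -4.2]
width: 0.0436
```

```bash
python3 -c "
from h import *
to([0.345,0.345,0.03],49.1)"
```

```text
clock 6.3 pos [0.3344 0.3407 0.063 ] F [-0.4 -0.5 -4.2] w 0.0436 d_cm [-0.52  1.05  3.29] rot [-0.5 -0.1 -0.1]
```

Emit:
servo_tool:
  deltas: [0,0,1,-0.3,0,0,0,0,0.8,-0.2,0,0,0,0,0.5,0,0,0,0,0,0.3,0,0,0]

```text
clock: 6.7
position: [0.3356, 0.3409, 0.0364]
ee_rot: [0.0, 0.351, 0.937, 0.001]
contact_force: [-0.2, -0.3, -3.3]
width: 0.0437
```

```bash
python3 -c "
from h import *
to([0.345,0.345,0.03],49.1)"
```

```text
clock 6.7 pos [0.3356 0.3409 0.0364] F [-0.2 -0.3 -3.3] w 0.0437 d_cm [-0.44  0.92  0.64] rot [ 0.1 -0.  -0.2]
```

Emit:
servo_tool:
  deltas: [0,0,0.25,0,0,0,0,0,0.2,0,0,0,0,0,0.1,0,0,0,0,0,0.1,0,0,0]

```text
clock: 7.1
position: [0.3366, 0.3417, 0.0303]
ee_rot: [0.001, 0.351, 0.937, 0.002]
contact_force: [-0.3, -0.0, -4.0]
width: 0.0437
```

```bash
python3 -c "
from h import *
to([0.345,0.345,0.03],49.1)"
```

```text
clock 7.1 pos [0.3366 0.3417 0.0303] F [-0.3 -0.  -4. ] w 0.0437 d_cm [-0.42  0.8   0.03] rot [ 0.3 -0.  -0.1]
```

Still carrying weight (-4 N), so I lower a touch more until contact.

Emit:
servo_tool:
  deltas: [0,0,0.12,0,0,0,0,0,0.12,0,0,0]

```text
clock: 7.3
position: [0.3366, 0.3422, 0.0295]
ee_rot: [0.001, 0.351, 0.936, 0.002]
contact_force: [-2.9, -1.5, 12.5]
width: 0.044
```

Emit:
servo_tool:
  deltas: [0,0,0.1,0,0,0]

```text
clock: 7.4
position: [0.3366, 0.3421, 0.0296]
ee_rot: [0.001, 0.351, 0.937, 0.002]
contact_force: [-1.3, -1.9, 4.2]
width: 0.0433
```

It's seated, so I release and rise.

Emit:
servo_tool:
  deltas: [0,0,0,0,0,0,0,0,0,0,0,0,0,0,0,0,0,0,0,0,0,0,0,0,0,0,0,0,0,0]
  jaw: 8.54

```text
clock: 7.9
position: [0.3387, 0.3437, 0.0313]
ee_rot: [0.002, 0.351, 0.937, 0.005]
contact_force: [-0.3, -0.5, -0.1]
width: 0.0856
```

Emit:
servo_tool:
  deltas: [0,0,-1,0,0,0,0,0,-2,0,0,0,0,0,-3,0,0,0,0,0,-4,0,0,0,0,0,-4,0,0,0,0,0,-3,0,0,0,0,0,-1,0,0,0]

```text
clock: 8.6
position: [0.3359, 0.3412, 0.2195]
ee_rot: [0.001, 0.351, 0.937, 0.003]
contact_force: [0.1, 0.4, 0.2]
width: 0.0856
```

```bash
python3 -c "
from h import *
snap('c')
to(b2w(-.025,-.02,.2),-15.06)
to(b2w(-.025,-.02,.2),74.94)
for n in('top','side'):
  im,d=load('c',n);X=cloud(n,d)
  z=X[...,2];m=(z>0.068)&(z<0.082)&(abs(X[...,0]-.337)<.06)&(abs(X[...,1]-.342)<.06);print(m.sum(),np.nanmean(X[m],0),cv2.minAreaRect(X[m][:,:2].astype(np.float32)) if m.sum()>3 else '')
im,d=load('c','side');crop(im,120,120,420,345,2.6,'c_crop.png')
"
```

```text
clock 8.7 pos [0.3354 0.3408 0.2175] F [-0.2 -0.1 -0.9] w 0.0853 d_cm [-33.16 -12.22   1.68] rot [ 0.2 -0.2 64. ]
clock 8.7 pos [0.3354 0.3408 0.2175] F [-0.2 -0.1 -0.9] w 0.0853 d_cm [-33.16 -12.22   1.68] rot [  0.3   0.  -26. ]
347 [0.33575451 0.34229534 0.07517875] ((0.3357776403427124, 0.3431352376937866), (0.046797387301921844, 0.04034929722547531), 49.57596969604492)
286 [0.33508052 0.33761672 0.07590437] ((0.335496723651886, 0.34013304114341736), (0.050233058631420135, 0.04184606298804283), 50.86454772949219)
```

View pics/c_crop.png

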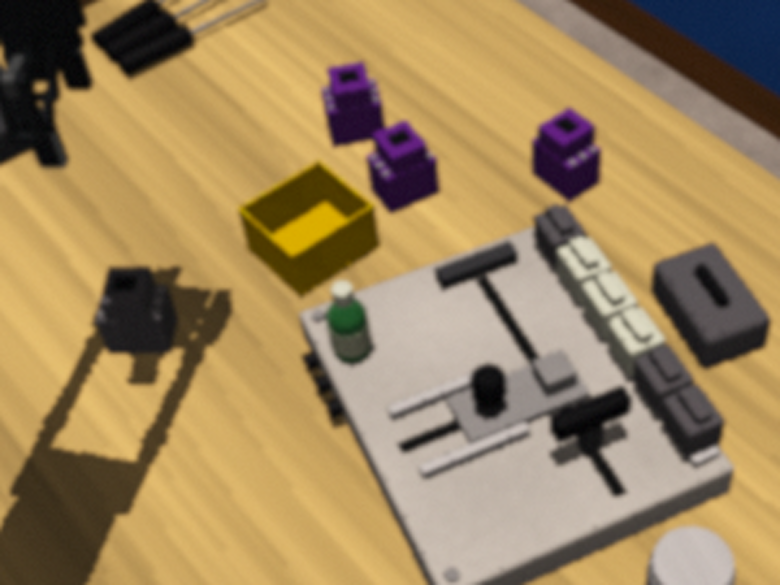

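The contactor stands upright at crop (138,310) with its top at 0.075 m. Next is the knob: jaws along box x, narrowed to 5 cm to clear the tongue.

Emit:
servo_tool:
  deltas: [0,0,0,0,0,8,0,0,0,0,0,8,0,0,0,0,0,8,0,0,0,0,0,8,0,0,0,0,0,8,0,0,0,0,0,8,0,0,0,0,0,8,0,0,0,0,0,7,0,0,0,0,0,0]
  jaw: 5.2

```text
clock: 9.6
position: [0.3251, 0.3328, 0.1983]
ee_rot: [-0.001, 0.802, 0.597, -0.017]
contact_force: [-0.5, 0.4, -0.8]
width: 0.0519
```

```bash
python3 -c "
from h import *
to(b2w(-.0245,-.0205,.18),-15.06)"
```

```text
clock 9.6 pos [0.3251 0.3328 0.1983] F [-0.5  0.4 -0.8] w 0.0519 d_cm [-23.77  25.99   1.9 ] rot [-1.2  1.5 -1.6]
```

Emit:
servo_tool:
  deltas: [-2,2.2,0,-0.6,0.8,-0.8,-3.2,3.5,0,-0.6,0.7,-0.8,-3.2,3.5,0,0,0,0,-3.2,3.5,0,0,0,0,-3.2,3.5,0,0,0,0,-3.2,3.5,0,0,0,0,-2,2.2,0,0,0,0,-1,1,0,0,0,0]

```text
clock: 10.4
position: [0.4923, 0.0627, 0.1849]
ee_rot: [-0.005, 0.784, 0.621, -0.008]
contact_force: [0.5, 0.4, 0.7]
width: 0.0521
```

```bash
python3 -c "
from h import *
to(b2w(-.0245,-.0205,.15),-15.06)"
```

```text
clock 10.4 pos [0.4923 0.0627 0.1849] F [0.5 0.4 0.7] w 0.0521 d_cm [-2.82  2.1   3.47] rot [-1.   0.4  1.9]
```

Emit:
servo_tool:
  deltas: [-1.6,1.2,0.8,-0.5,0.2,1,-0.8,0.6,1,-0.5,0.2,0.9,-0.3,0.2,0.8,0,0,0,0,0,0,0,0,0]

```text
clock: 10.8
position: [0.5037, 0.0278, 0.1521]
ee_rot: [-0.003, 0.792, 0.61, -0.004]
contact_force: [0.4, -0.2, 0.1]
width: 0.0519
```

```bash
python3 -c "
from h import *
to(b2w(-.0245,-.0205,.11),-15.06)"
```

```text
clock 10.8 pos [0.5037 0.0278 0.1521] F [ 0.4 -0.2  0.1] w 0.0519 d_cm [0.3  0.16 4.21] rot [-0.6  0.1  0.2]
```

Emit:
servo_tool:
  deltas: [0.3,0.1,0.8,-0.4,0,0.2,0,0,1.2,-0.2,0,0,0,0,1,0,0,0,0,0,0.5,0,0,0,0,0,0,0,0,0]

```text
clock: 11.3
position: [0.5041, 0.034, 0.1142]
ee_rot: [-0.0, 0.792, 0.611, -0.0]
contact_force: [0.4, -0.2, -0.3]
width: 0.0519
```

```bash
python3 -c "
from h import *
to(b2w(-.0245,-.0205,.06),-15.06)"
```

```text
clock 11.3 pos [0.5041 0.034  0.1142] F [ 0.4 -0.2 -0.3] w 0.0519 d_cm [-0.31  0.24  5.42] rot [-0.   0.   0.4]
```

Emit:
servo_tool:
  deltas: [-0.25,0.2,0.5,0,0,0.3,0,0,1,0,0,0,0,0,0.8,0,0,0,0,0,0.3,0,0,0]

```text
clock: 11.7
position: [0.5067, 0.0311, 0.0874]
ee_rot: [0.001, 0.793, 0.609, 0.001]
contact_force: [0.5, 0.1, 0.7]
width: 0.0524
```

```bash
python3 -c "
from h import *
to(b2w(-.0245,-.0205,.06),-15.06)
snap('d')
im,d=load('d','side');crop(im,240,210,400,330,5,'d_crop.png')"
```

```text
clock 11.7 pos [0.5067 0.0311 0.0874] F [0.5 0.1 0.7] w 0.0524 d_cm [-0.1  -0.09  2.74] rot [0.1 0.  0.1]
```

View pics/d_crop.png

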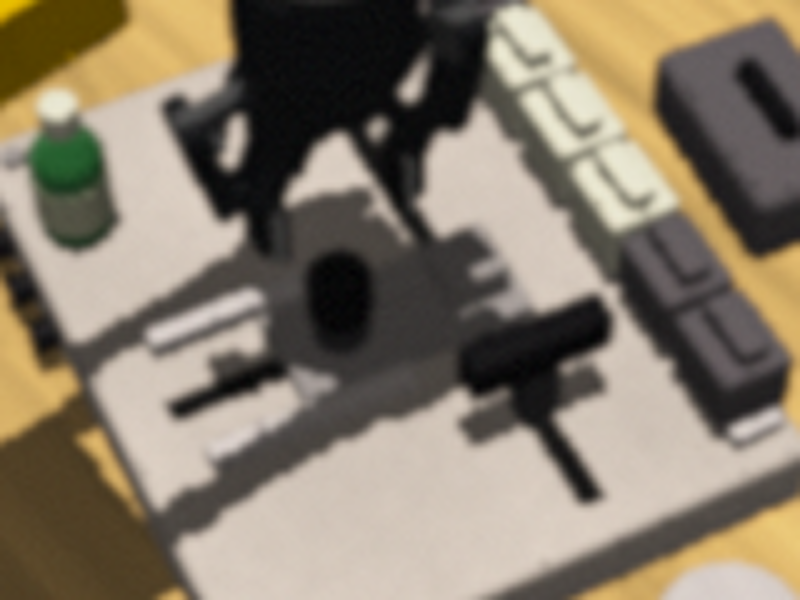

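```bash
python3 -c "
from h import *
c=eyes.get_calibration('side')
pts=np.array([b2w(-.0245,-.0205,.0935),b2w(-.0245+.03,-.0205,.095),b2w(-.0245-.03,-.0205,.095),b2w(-.0245,-.0205,.095)])
p=cv2.projectPoints(pts,np.array(c['rvec']),np.array(c['tvec']),np.array(c['camera_matrix']),np.array(c['distortion']))[0][:,0]
print((p-[240,210])*5)
im,d=load('d','top');crop(im,280,190,410,290,6,'d_top.png')
im,d=load('d','side');X=cloud('side',d)
for u,v in((265,240),(272,252),(400,190),(412,200),(340,262),(340,300)):
  print(u,v,X[210+v//5,240+u//5], w2b(X[210+v//5,240+u//5]))
"
```

```text
[[336.29729793 268.94517435]
 [397.95729442 242.29384382]
 [273.45302515 291.77727093]
 [336.18732256 266.84471315]]
265 240 [0.4714994  0.03388182 0.13960017] [-0.05835632 -0.02597299]
272 252 [0.47083871 0.03000317 0.13709767] [-0.05798652 -0.02989009]
400 190 [0.528343   0.01318888 0.14483355] [ 0.0019116  -0.03118552]
412 200 [0.53375299 0.0131103  0.13377826] [ 0.0071562  -0.02985572]
340 262 [0.50916092 0.03195349 0.09527547] [-0.02148727 -0.01804948]
340 300 [0.49709075 0.01802428 0.09085533] [-0.02952365 -0.03463647]
```

View pics/d_top.png

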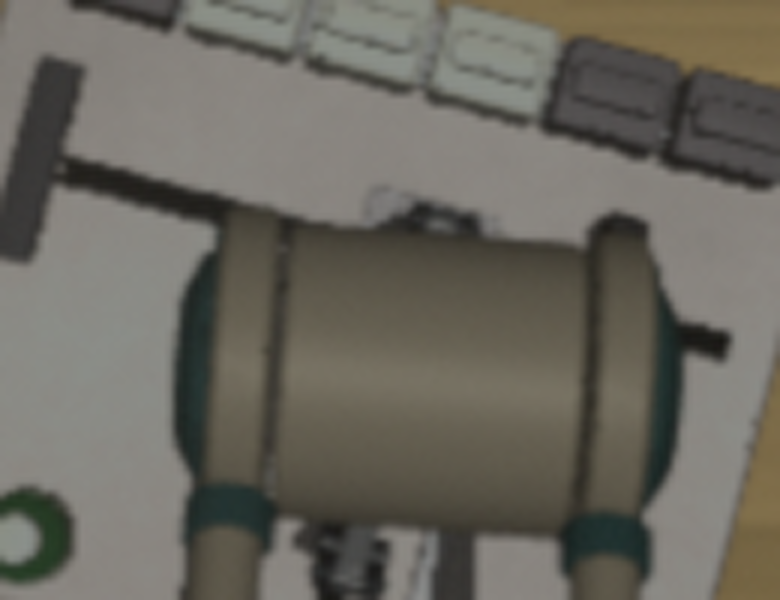

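```bash
python3 -c "
from h import *
im,d=load('d','side');X=cloud('side',d)
for cx,u in ((0,53),(0,55),(0,57),(0,80),(0,82),(0,84),(0,86)):
  print(u*5-0, [(v*5,round(float(X[210+v,240+u,2]),3)) for v in range(34,64,2)])
g=np.clip(im.astype(float)*2.5,0,255).astype(np.uint8);crop(g,270,225,350,285,10,'d_br.png')
"
```

```text
265 [(170, 0.19), (180, 0.183), (190, 0.179), (200, 0.173), (210, 0.163), (220, 0.154), (230, 0.146), (240, 0.14), (250, 0.133), (260, 0.042), (270, 0.042), (280, 0.054), (290, 0.055), (300, 0.05), (310, 0.048)]
275 [(170, 0.195), (180, 0.184), (190, 0.179), (200, 0.172), (210, 0.162), (220, 0.157), (230, 0.153), (240, 0.145), (250, 0.136), (260, 0.13), (270, 0.04), (280, 0.057), (290, 0.052), (300, 0.049), (310, 0.051)]
285 [(170, 0.193), (180, 0.179), (190, 0.043), (200, 0.04), (210, 0.042), (220, 0.15), (230, nan), (240, 0.141), (250, 0.134), (260, 0.041), (270, 0.055), (280, 0.053), (290, 0.051), (300, 0.051), (310, 0.05)]
400 [(170, 0.157), (180, 0.151), (190, 0.145), (200, 0.136), (210, 0.131), (220, 0.042), (230, 0.04), (240, 0.042), (250, 0.042), (260, 0.048), (270, 0.05), (280, 0.051), (290, 0.048), (300, 0.051), (310, 0.049)]
410 [(170, 0.159), (180, 0.152), (190, 0.143), (200, 0.134), (210, 0.042), (220, 0.04), (230, 0.041), (240, 0.044), (250, 0.051), (260, 0.047), (270, 0.052), (280, 0.051), (290, 0.049), (300, 0.052), (310, 0.052)]
420 [(170, 0.147), (180, 0.141), (190, 0.134), (200, 0.042), (210, 0.04), (220, 0.046), (230, 0.038), (240, 0.044), (250, 0.065), (260, 0.061), (270, 0.051), (280, 0.048), (290, 0.051), (300, 0.049), (310, 0.051)]
430 [(170, 0.042), (180, 0.041), (190, 0.042), (200, 0.044), (210, 0.042), (220, 0.042), (230, 0.041), (240, 0.071), (250, 0.067), (260, 0.07), (270, 0.058), (280, 0.055), (290, 0.052), (300, 0.046), (310, 0.05)]
```

View pics/d_br.png

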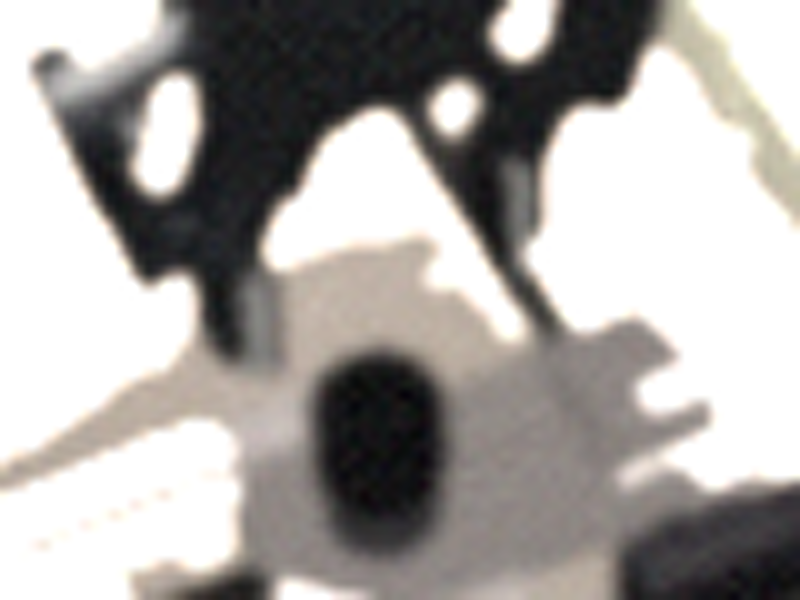

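```bash
python3 -c "
from h import *
to(b2w(-.0245,-.0205,.06),-15.06)
for tag in 'bcd':
  im,d=load(tag,'side');X=cloud('side',d)
  if tag=='c':
    m=(X[...,2]>.1)&(X[...,1]>.2)&(abs(X[...,0]-.336)<.1)&(X[...,1]<.45);print('c tip z',np.sort(X[m][:,2])[:20])
  if tag=='b':
    for c in (.567,): 
      m=(X[...,2]>.06)&(np.hypot(X[...,0]-.6,X[...,1]-.146)<.03); print('b',np.sort(X[m][:,2])[:8])
      m=(X[...,2]>.06)&(np.hypot(X[...,0]-.536,X[...,1]-.07)<.03); print('b',np.sort(X[m][:,2])[:8])
"
```

```text
clock 11.8 pos [0.5067 0.0311 0.0876] F [-0.1 -0.1  0.5] w 0.0523 d_cm [-0.1  -0.09  2.76] rot [0.1 0.  0.1]
b [0.49359126 0.49435315 0.4961003  0.49858135 0.49877981 0.49944725
 0.50143127 0.50173214]
b [0.0607118  0.06269595 0.06281585 0.06295544 0.06391344 0.06419796
 0.06422338 0.06521112]
c tip z [0.26747428 0.26764794 0.26775778 0.2680843  0.26809842 0.26828854
 0.26846247 0.26846312 0.26848638 0.26863044 0.26887021 0.26932857
 0.2696246  0.26969135 0.2700429  0.27021633 0.2702292  0.27026621
 0.27039118 0.27093556]
```

The bright crop shows the fingertips at (240,365) and (530,250), well above the knob, and side depth puts them at z≈0.128. The state says TCP z is 0.087. I'll descend carefully and re-look, trusting the picture.

Emit:
servo_tool:
  deltas: [-0.1,-0.1,0.6,0,0,0,0,0,0.9,0,0,0,0,0,0.6,0,0,0,0,0,0.3,0,0,0,0,0,0,0,0,0]

```text
clock: 12.3
position: [0.5057, 0.0302, 0.0618]
ee_rot: [0.001, 0.793, 0.609, 0.001]
contact_force: [-0.4, -0.3, -0.1]
width: 0.0519
```

```bash
python3 -c "
from h import *
to(b2w(-.0245,-.0205,.06),-15.06)
snap('e')
im,d=load('e','side');X=cloud('side',d)
g=np.clip(im.astype(float)*2.5,0,255).astype(np.uint8);crop(g,270,225,350,285,10,'e_br.png')
im,d=load('a','side');X=cloud('side',d);m=(X[...,2]>.1)&(np.hypot(X[...,0]-.2,X[...,1]-.54)<.08);print(np.sort(X[m][:,2])[:10])
"
```

```text
clock 12.3 pos [0.5057 0.0302 0.0618] F [-0.4 -0.3 -0.1] w 0.0519 d_cm [ 0.01 -0.01  0.18] rot [0.2 0.  0.1]
[0.24093843 0.2456768  0.24601062 0.24674238 0.24680442 0.24692309
 0.24702539 0.2471278  0.24725987 0.24745279]
```

View pics/e_br.png

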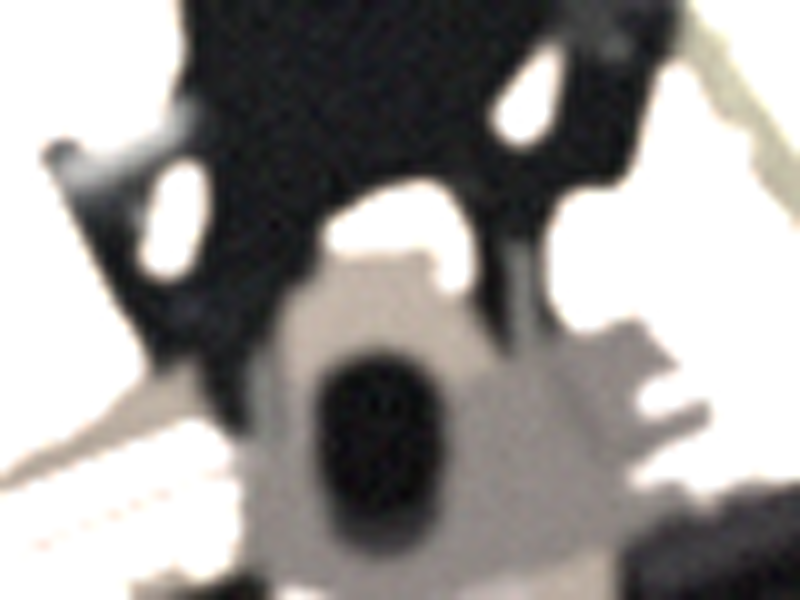

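```bash
python3 -c "
from h import *
c=eyes.get_calibration('side')
for z in (.06,.07,.08,.09,.1,.11):
  pts=np.array([b2w(-.0505,-.031,z),b2w(.0015,-.031,z)])
  p=cv2.projectPoints(pts,np.array(c['rvec']),np.array(c['tvec']),np.array(c['camera_matrix']),np.array(c['distortion']))[0][:,0]
  print(z,((p-[270,225])*10).round().tolist())
im,d=load('e','side');X=cloud('side',d)
m=(X[...,2]>.06)&(abs(X[...,0]-.5)<.05)&(abs(X[...,1]-.03)<.05)
b=np.array([w2b(p[:2]) for p in X[m]]);k=(b[:,0]<-.045);print('left finger',np.sort(X[m][k][:,2])[:12]);
k=(b[:,0]>-.003)&(b[:,0]<.018);print('right',np.sort(X[m][k][:,2])[:12])
"
```

```text
0.06 [[291.0, 557.0], [503.0, 471.0]]
0.07 [[289.0, 530.0], [502.0, 444.0]]
0.08 [[287.0, 503.0], [502.0, 417.0]]
0.09 [[285.0, 476.0], [501.0, 389.0]]
0.1 [[283.0, 448.0], [501.0, 361.0]]
0.11 [[281.0, 420.0], [500.0, 332.0]]
left finger [0.10375081 0.10460817 0.1050639  0.10571742 0.10579625 0.10919688
 0.10925704 0.1100516  0.11019648 0.11128919 0.11169753 0.11193644]
right [0.10180944 0.10199225 0.10288335 0.10328498 0.10437046 0.10463818
 0.10598585 0.10668277 0.10702875 0.10707496 0.10735876 0.10747685]
```

The tips look to be at z≈0.10 while the state says 0.062. A harmless test is to close here and see whether the jaws stop at 30 mm on the knob.

Emit:
servo_tool:
  deltas: [0,0,-0.3,0,0,0,0,0,-0.2,0,0,0,0,0,0,0,0,0]

```text
clock: 12.7
position: [0.5069, 0.0302, 0.0684]
ee_rot: [0.002, 0.793, 0.609, 0.002]
contact_force: [-0.1, 0.1, 1.0]
width: 0.0523
```

Emit:
servo_tool:
  deltas: [0,0,0,0,0,0,0,0,0,0,0,0,0,0,0,0,0,0,0,0,0,0,0,0]
  jaw: 2.4
  grip_force: 60

```text
clock: 13.1
position: [0.5072, 0.0302, 0.069]
ee_rot: [0.002, 0.793, 0.609, 0.002]
contact_force: [0.2, 0.7, -0.2]
width: 0.0241
```

```bash
python3 -c "
from h import *
to(b2w(-.0245,-.0205,.06),-15.06)
snap('f')
im,d=load('f','side');X=cloud('side',d)
g=np.clip(im.astype(float)*2.5,0,255).astype(np.uint8);crop(g,270,225,350,285,10,'f_br.png')
"
```

```text
clock 13.1 pos [0.5072 0.0302 0.069 ] F [ 0.2  0.7 -0.2] w 0.0241 d_cm [-0.03 -0.16  0.9 ] rot [ 0.4 -0.   0.1]
```

View pics/f_br.png

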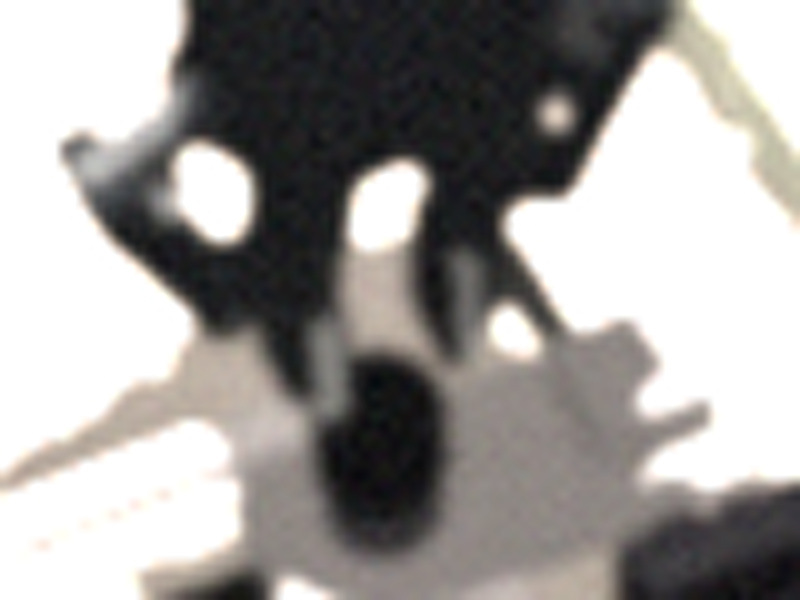

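The jaws shut to 24 mm above the knob, so the reported z reads about 38 mm lower than the real fingertips. I'll open, go to a reported z of about 0.031, and look again.

Emit:
servo_tool:
  deltas: [0,0,0,0,0,0,0,0,0,0,0,0,0,0,0,0,0,0]
  jaw: 5.2

```text
clock: 13.5
position: [0.5071, 0.0302, 0.0689]
ee_rot: [0.002, 0.793, 0.609, 0.002]
contact_force: [-0.0, 0.4, 0.2]
width: 0.052
```

Emit:
servo_tool:
  deltas: [0,-0.15,0.6,-0.2,0,0,0,0,0.9,-0.2,0,0,0,0,0.9,0,0,0,0,0,0.6,0,0,0,0,0,0.3,0,0,0]

```text
clock: 14.0
position: [0.5054, 0.0306, 0.0328]
ee_rot: [0.005, 0.793, 0.609, 0.004]
contact_force: [-0.6, -0.0, -0.6]
width: 0.0518
```

```bash
python3 -c "
from h import *
to(b2w(-.0245,-.0205,.03),-15.06)
snap('g')
im,d=load('g','side')
g=np.clip(im.astype(float)*2.5,0,255).astype(np.uint8);crop(g,270,225,350,285,10,'g_br.png')
"
```

```text
clock 14.0 pos [0.5054 0.0306 0.0328] F [-0.6 -0.  -0.6] w 0.0518 d_cm [-0.01  0.02  0.28] rot [ 0.8 -0.   0.1]
```

View pics/g_br.png

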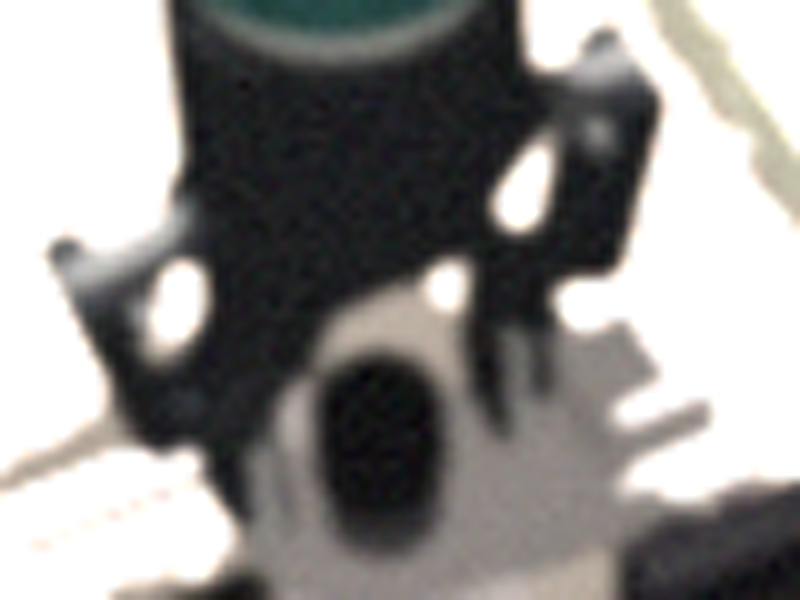

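The fingers now straddle the knob, with tips at (250,520) and (505,430), roughly z≈0.073. I close.

Emit:
servo_tool:
  deltas: [0,0,0.2,0.7,0,0,0,0,0,0,0,0]

```text
clock: 14.3
position: [0.506, 0.0305, 0.0311]
ee_rot: [0.0, 0.793, 0.609, 0.0]
contact_force: [0.0, -0.2, 0.1]
width: 0.0521
```

Emit:
servo_tool:
  deltas: [0,0,0,0,0,0,0,0,0,0,0,0,0,0,0,0,0,0,0,0,0,0,0,0]
  jaw: 2.0
  grip_force: 70

```text
clock: 14.7
position: [0.5057, 0.0307, 0.0319]
ee_rot: [-0.0, 0.793, 0.609, 0.0]
contact_force: [0.1, -0.1, -1.6]
width: 0.0276
```

```bash
python3 -c "
from h import *
to(b2w(-.0245,-.0205,.03),-15.06)
"
```

```text
clock 14.7 pos [0.5057 0.0307 0.0319] F [ 0.1 -0.1 -1.6] w 0.0276 d_cm [-0.03  0.    0.19] rot [ 0.  -0.   0.1]
```

Emit:
servo_tool:
  deltas: [0,0,-0.5,0,0,0,0,0,-0.5,0,0,0,0,0,-0.3,0,0,0]

```text
clock: 15.0
position: [0.5054, 0.0307, 0.0437]
ee_rot: [-0.001, 0.793, 0.609, -0.0]
contact_force: [2.0, 0.1, -9.4]
width: 0.0276
```

```bash
python3 -c "
from h import *
to(b2w(-.0795,-.0205,.044),-15.06)
"
```

```text
clock 15.0 pos [0.5054 0.0307 0.0437] F [ 2.   0.1 -9.4] w 0.0276 d_cm [-0.02 -5.47 -0.02] rot [-0.1 -0.   0.1]
```

Emit:
servo_tool:
  deltas: [0,-1,-0.05,0,0,0,0,-1.2,-0.03,0,0,0,0,-1.2,0,0,0,0]

```text
clock: 15.3
position: [0.4725, 0.0395, 0.0443]
ee_rot: [0.0, 0.793, 0.609, 0.001]
contact_force: [3.8, -0.0, -9.0]
width: 0.0275
```

```bash
python3 -c "
from h import *
to(b2w(-.0795,-.0205,.044),-15.06)
"
```

```text
clock 15.3 pos [0.4725 0.0395 0.0443] F [ 3.8 -0.  -9. ] w 0.0275 d_cm [-0.02 -2.07  0.03] rot [ 0.1 -0.1  0. ]
```

Emit:
servo_tool:
  deltas: [0,-0.9,0,0,0,0,0,-0.7,0,0,0,0,0,-0.4,0,0,0,0,0,-0.3,0,0,0,0]

```text
clock: 15.7
position: [0.4528, 0.0449, 0.046]
ee_rot: [0.006, 0.793, 0.61, 0.005]
contact_force: [9.3, -3.9, -18.2]
width: 0.0276
```

```bash
python3 -c "
from h import *
to(b2w(-.0795,-.0205,.044),-15.06)
"
```

```text
clock 15.7 pos [0.4528 0.0449 0.046 ] F [  9.3  -3.9 -18.2] w 0.0276 d_cm [-0.03 -0.03  0.2 ] rot [ 0.9 -0.1  0.2]
```

It's at the stop. I lower the knob while keeping light pressure toward the stop.

Emit:
servo_tool:
  deltas: [0,-0.1,0.3,0.4,0,0,0,-0.1,0.4,0.3,0,0,0,-0.05,0.4,0,0,0,0,-0.05,0.3,0,0,0]

```text
clock: 16.1
position: [0.4528, 0.0448, 0.0332]
ee_rot: [0.004, 0.793, 0.61, 0.004]
contact_force: [4.4, -2.3, -6.8]
width: 0.0274
```

```bash
python3 -c "
from h import *
to(b2w(-.0795,-.0205,.0319),-15.06)
"
```

```text
clock 16.1 pos [0.4528 0.0448 0.0332] F [ 4.4 -2.3 -6.8] w 0.0274 d_cm [-0.03 -0.03  0.13] rot [ 0.6 -0.1  0.2]
```

Emit:
servo_tool:
  deltas: [0,0,0.15,0,0,0,0,0,0,0,0,0]

```text
clock: 16.3
position: [0.4529, 0.0449, 0.0319]
ee_rot: [0.004, 0.793, 0.61, 0.004]
contact_force: [3.4, -1.3, -4.6]
width: 0.0276
```

Emit:
servo_tool:
  deltas: [0,0,0,0,0,0,0,0,0,0,0,0,0,0,0,0,0,0,0,0,0,0,0,0]
  jaw: 5.2

```text
clock: 16.7
position: [0.4501, 0.0456, 0.0327]
ee_rot: [0.002, 0.793, 0.61, 0.003]
contact_force: [0.3, -0.3, 0.1]
width: 0.0523
```

Emit:
servo_tool:
  deltas: [0,0,-1,0,0,0,0,0,-2,0,0,0,0,0,-3,0,0,0,0,0,-3,0,0,0,0,0,-1,0,0,0]

```text
clock: 17.2
position: [0.4468, 0.046, 0.1372]
ee_rot: [0.0, 0.793, 0.61, 0.001]
contact_force: [1.0, -0.4, -0.3]
width: 0.052
```

```bash
python3 -c "
from h import *
snap('k')
to(b2w(.035,-.1486,.14),74.94)
im,d=load('k','side');crop(im,230,190,420,332,4,'k_crop.png')
X=cloud('side',d)
z=X[...,2];bx=np.cos(BY)*(X[...,0]-B0[0])+np.sin(BY)*(X[...,1]-B0[1]);by=-np.sin(BY)*(X[...,0]-B0[0])+np.cos(BY)*(X[...,1]-B0[1])
m=(z>.085)&(z<.11)&(abs(bx+.08)<.03)&(abs(by+.02)<.03);print('knob',m.sum(),bx[m].mean(),by[m].mean(),np.percentile(z[m],95))
m=(z>.085)&(z<.11)&(abs(bx-.035)<.06)&(by<-.06);print('bar',m.sum(),bx[m].mean(),by[m].mean())
"
```

```text
clock 17.3 pos [0.4466 0.0461 0.1362] F [-0.2  0.1 -0.6] w 0.052 d_cm [-12.84  12.    -0.37] rot [  0.1   0.  -89.8]
knob 138 -0.08183901610112221 -0.02381100561873181 0.09721067360002225
bar 484 0.018299906276611325 -0.1670472576724347
```

View pics/k_crop.png

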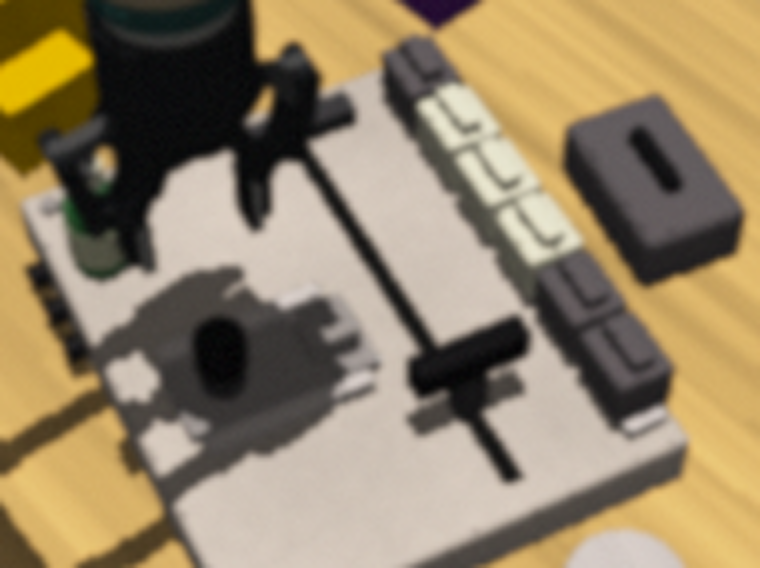

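The gate is open, with the knob at box x≈-81 mm. Next is the selector: I shut the jaws, go behind the T-bar on its -y side, and push it along +y, which is tool +x.

Emit:
servo_tool:
  deltas: [-1.5,1.7,-0.1,0,0,0,-2.5,2.8,-0.1,0,0,0,-2.8,3,-0.1,0,0,0,-2.2,2.5,0,0,0,0,-1.5,1.5,0,0,0,0,-0.5,0.5,0,0,0,0]
  jaw: 0

```text
clock: 17.9
position: [0.5326, -0.0933, 0.1358]
ee_rot: [-0.003, 0.791, 0.611, -0.002]
contact_force: [0.2, 1.1, 0.1]
width: 0.0002
```

```bash
python3 -c "
from h import *
to(b2w(.035,-.128,.09),-15.06)
"
```

```text
clock 17.9 pos [ 0.5326 -0.0933  0.1358] F [0.2 1.1 0.1] w 0.0002 d_cm [0.49 0.17 4.58] rot [-0.4 -0.1  0.4]
```

Emit:
servo_tool:
  deltas: [0.4,0.1,0.6,0,0,0.3,0,0,1.2,0,0,0,0,0,1.2,0,0,0,0,0,0.8,0,0,0,0,0,0,0,0,0]

```text
clock: 18.4
position: [0.5297, -0.0851, 0.092]
ee_rot: [-0.007, 0.793, 0.61, -0.003]
contact_force: [-0.1, -0.7, -0.3]
width: -0.0001
```

```bash
python3 -c "
from h import *
to(b2w(.035,-.125,.043),-15.06)
snap('m')
im,d=load('m','side');g=np.clip(im.astype(float)*2,0,255).astype(np.uint8);crop(g,280,210,400,310,6,'m_crop.png')
X=cloud('side',d)
z=X[...,2];bx=np.cos(BY)*(X[...,0]-B0[0])+np.sin(BY)*(X[...,1]-B0[1]);by=-np.sin(BY)*(X[...,0]-B0[0])+np.cos(BY)*(X[...,1]-B0[1])
m=(z>.1)&(z<.16)&(abs(bx-.035)<.03)&(abs(by+.125)<.03);print(np.sort(z[m])[:10],np.median(by[m]))
"
```

```text
clock 18.4 pos [ 0.5297 -0.0851  0.092 ] F [-0.1 -0.7 -0.3] w -0.0001 d_cm [0.06 0.7  4.89] rot [-0.9 -0.2  0.2]
[0.10014241 0.10042914 0.10062011 0.10065263 0.10141578 0.12917939
 0.12920103 0.13197601 0.1327903  0.13317543] -0.13471207486550316
```

View pics/m_crop.png

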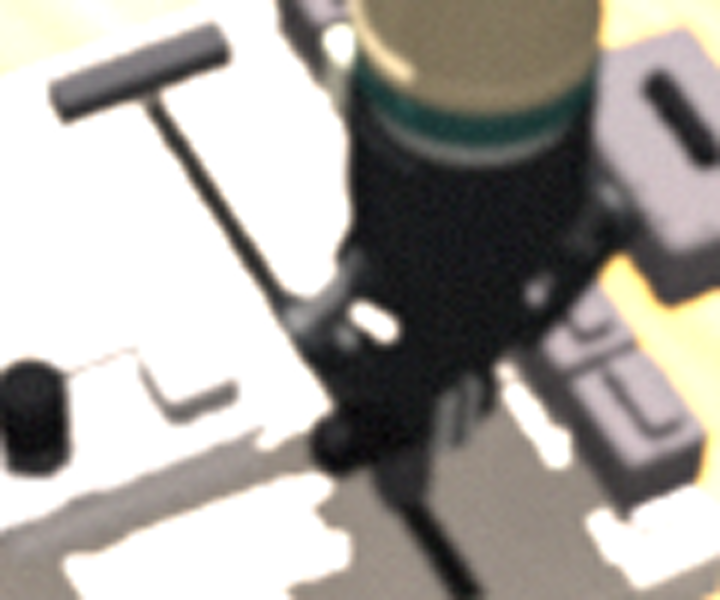

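The closed fingertips are at (460,440), behind the bar, at real z≈0.129 and about 37 mm above the reported value. I descend to a reported z of about 0.04.

Emit:
servo_tool:
  deltas: [0,0.6,0.7,-0.5,0,0,0,0,1.2,-0.3,0,0,0,0,1.2,0,0,0,0,0,1.0,0,0,0,0,0,0.5,0,0,0]

```text
clock: 19.0
position: [0.5412, -0.0879, 0.0477]
ee_rot: [0.004, 0.793, 0.61, 0.005]
contact_force: [0.2, 0.5, 0.3]
width: 0.0004
```

```bash
python3 -c "
from h import *
to(b2w(.035,.0973,.04),-15.06)
s=manip.get_state();print(w2b(s['position']))
"
```

```text
clock 19.0 pos [ 0.5412 -0.0879  0.0477] F [0.2 0.5 0.3] w 0.0004 d_cm [22.28 -0.5   0.83] rot [ 0.7 -0.2  0.2]
[ 0.04062839 -0.12546586]
```

Now the push in steps, watching the force.

Emit:
servo_tool:
  deltas: [0.3,-0.2,0.5,0.5,0,0,0.6,0,0.2,0,0,0,0.8,0,0,0,0,0,1.2,0,0,0,0,0,1.5,0,0,0,0,0]

```text
clock: 19.5
position: [0.5509, -0.0451, 0.0398]
ee_rot: [0.001, 0.793, 0.609, 0.0]
contact_force: [-0.8, -4.0, -2.4]
width: 0.0
```

```bash
python3 -c "
from h import *
to(b2w(.035,.0973,.04),-15.06)
s=manip.get_state();print(w2b(s['position']))
"
```

```text
clock 19.5 pos [ 0.5509 -0.0451  0.0398] F [-0.8 -4.  -2.4] w 0.0 d_cm [17.89 -0.34 -0.03] rot [0.1 0.  0.1]
[ 0.03882373 -0.08161774]
```

Emit:
servo_tool:
  deltas: [1.8,-0.05,0,0,0,0,2,-0.05,0,0,0,0,2,-0.05,0,0,0,0,2,-0.05,0,0,0,0,2,-0.05,0,0,0,0,1.8,0,0,0,0,0,1.2,0,0,0,0,0]

```text
clock: 20.2
position: [0.5865, 0.0867, 0.0401]
ee_rot: [0.007, 0.791, 0.612, 0.001]
contact_force: [0.2, -3.7, -2.3]
width: -0.0001
```

```bash
python3 -c "
from h import *
to(b2w(.035,.0973,.04),-15.06)
s=manip.get_state();print(w2b(s['position']))
"
```

```text
clock 20.2 pos [0.5865 0.0867 0.0401] F [ 0.2 -3.7 -2.3] w -0.0001 d_cm [ 4.24 -0.36 -0.03] rot [0.7 0.4 0.5]
[0.03898478 0.05489732]
```

Emit:
servo_tool:
  deltas: [1,0,0,0.4,0.3,0.3,1,0,0,0.2,0,0,0.8,0,0,0,0,0,0.5,0,0,0,0,0,0.4,0,0,0,0,0]

```text
clock: 20.7
position: [0.5963, 0.1261, 0.0401]
ee_rot: [0.001, 0.792, 0.61, -0.001]
contact_force: [-0.8, -4.1, -1.7]
width: 0.0
```

```bash
python3 -c "
from h import *
to(b2w(.035,.0973,.04),-15.06)
s=manip.get_state();print(w2b(s['position']))
"
```

```text
clock 20.7 pos [0.5963 0.1261 0.0401] F [-0.8 -4.1 -1.7] w 0.0 d_cm [ 0.18 -0.32  0.01] rot [0.  0.2 0.3]
[0.03817658 0.09551037]
```

Emit:
servo_tool:
  deltas: [0.3,0,0,0,0,0,0.3,0,0,0,0,0,0.3,0,0,0,0,0]

```text
clock: 21.0
position: [0.5966, 0.1275, 0.0403]
ee_rot: [0.005, 0.791, 0.611, -0.007]
contact_force: [-0.6, -10.9, 2.0]
width: -0.0001
```

```bash
python3 -c "
from h import *
to(b2w(.035,.0973,.04),-15.06)
s=manip.get_state();print(w2b(s['position']))
"
```

```text
clock 21.0 pos [0.5966 0.1275 0.0403] F [ -0.6 -10.9   2. ] w -0.0001 d_cm [ 0.04 -0.31  0.03] rot [-0.   1.   0.4]
[0.03811879 0.09691771]
```

The stop is reached at 0.0969, the force has risen to 11 N, and there's no further travel. I hold one moment, then back off and rise.

Emit:
servo_tool:
  deltas: [0.2,0,0,0,0,0,0.2,0,0,0,0,0,-0.8,0,0,0,0,0,-1.5,0,0,0,0,0,-1,0,0,0,0,0,0,0,-1.5,0,0,0,0,0,-3,0,0,0,0,0,-4,0,0,0,0,0,-4,0,0,0,-2,-2,-1,0,0,0,-4,-4,0,0,0,0,-4,-4,0,0,0,0,-4,-4,0,0,0,0,-2,-2,0,0,0,0,0,0,0,0,0,0]

```text
clock: 22.5
position: [0.3965, -0.0145, 0.1841]
ee_rot: [0.004, 0.794, 0.608, -0.004]
contact_force: [0.9, -0.4, 0.2]
width: -0.0005
```

```bash
python3 -c "
from h import *
o=snap('p')
s=manip.get_state();print(s['clock'],s['position'],s['contact_force'])
for n in('top','side'):
  im,d=o[n];X=cloud(n,d)
  z=X[...,2];bx=np.cos(BY)*(X[...,0]-B0[0])+np.sin(BY)*(X[...,1]-B0[1]);by=-np.sin(BY)*(X[...,0]-B0[0])+np.cos(BY)*(X[...,1]-B0[1])
  def r(nm,x,y,w,lo,hi):
    m=(z>lo)&(z<hi)&(abs(bx-x)<w)&(abs(by-y)<w)
    if m.sum()>5:q=cv2.minAreaRect(np.c_[bx[m],by[m]].astype(np.float32));print(n,nm,m.sum(),np.round(q[0],4),np.round(q[1],3),'z',round(np.median(z[m]),4))
  r('knob',-.08,-.02,.025,.085,.12);r('bar',.035,.117,.05,.085,.12);r('flask',-.106,.0955,.03,.1,.14);r('end',.035,.138,.05,.045,.065)
  m=(z>.068)&(z<.082)&(abs(X[...,0]-.337)<.06)&(abs(X[...,1]-.342)<.06)
  if m.sum()>5:print('contactor',m.sum(),cv2.minAreaRect(X[m][:,:2].astype(np.float32)),np.median(z[m]))
  if n=='side':
    im0,d0=load('a',n);X0=cloud(n,d0)
    r0=X0[...,2]
im,d=load('p','side');crop(im,120,120,420,345,2.6,'p_crop.png')
"
```

```text
22.6 [ 0.40002755 -0.01378291  0.18438246] [0.67085293 0.46257612 0.21247771]
top knob 134 [-0.0793 -0.0207] [0.027 0.027] z 0.0931
top bar 254 [0.0356 0.1164] [0.07  0.018] z 0.0974
top flask 102 [-0.1058  0.0979] [0.024 0.027] z 0.1213
top end 265 [0.0344 0.1246] [0.072 0.099] z 0.055
contactor 345 ((0.33504486083984375, 0.3428286910057068), (0.04562933370471001, 0.04145780950784683), 46.50410079956055) 0.07536889512480904
side knob 133 [-0.0813 -0.022 ] [0.025 0.028] z 0.0936
side bar 223 [0.0349 0.1153] [0.068 0.021] z 0.098
side end 58 [0.0456 0.1136] [0.067 0.016] z 0.0521
contactor 290 ((0.3359726369380951, 0.3407856523990631), (0.050808731466531754, 0.04069800674915314), 51.67201232910156) 0.07618396156517765
```

View pics/p_crop.png

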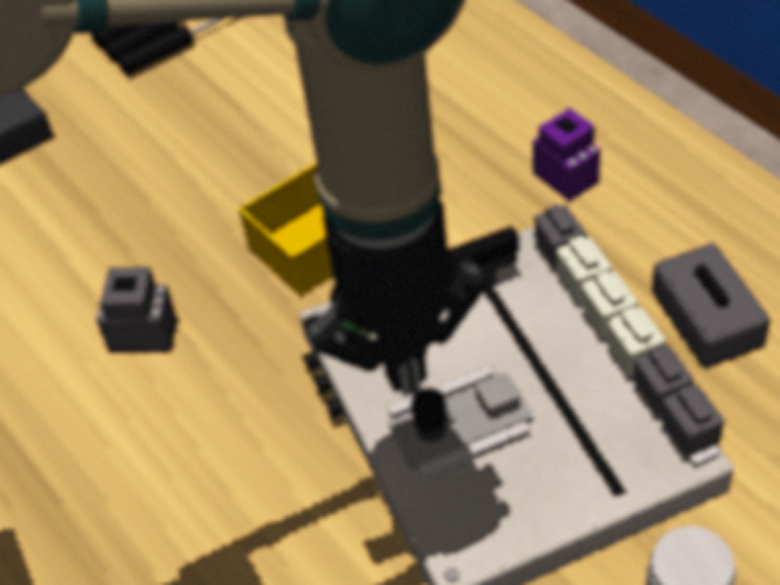

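View pics/p_top.png

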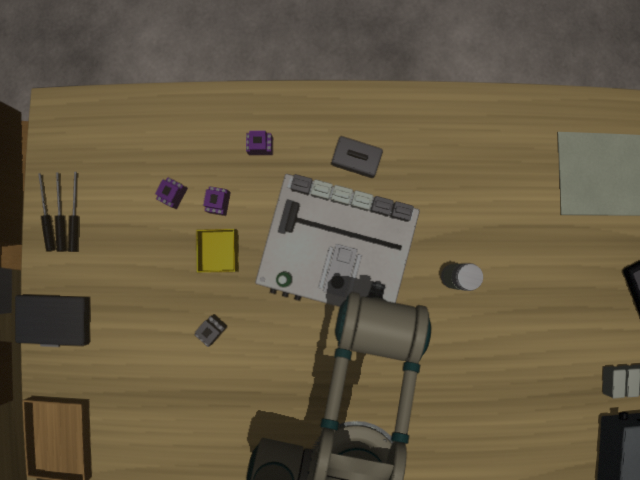

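The views agree:
- **Contactor:** upright at top-view (210,330).
- **Gate:** open, with the knob at the same height as at the start.
- **Selector:** the bar lies against the end stop at (288,216).
- **Bystanders:** in place.

Handing in.

```bash
python3 -c "
from rig import manip
print(manip.sign_off(), manip.get_state()['clock'])"
```

```text
the job is handed in; nothing more can be done
the job is handed in; nothing more can be done
```

I carried out all three steps in order and handed the job in at about 22.6 s; the sign-off gives no verdict.

- **Contactor:** it stands upright on the free bench at about (0.336, 0.342), with its top at 0.075 m.
- **Gate:** it slid back about 55 mm against its stop. The knob's top is at 0.093 m, the same height as before the lift, so the plunger has dropped home.
- **Selector:** I pushed it until the force rose to 11 N with no further travel. The camera puts the bar at box y = 116.4 mm in the top view and 115.3 mm in the side view, against a nominal 117 mm; the end stop also read about 0.7 mm low.
- **Bystanders:** the bin, can and case look unmoved in the final pictures. The bottle measured within about 3 mm of its first position. The arm is clear, reading about 0.8 N at the wrist.

**Disagreement:** the reported TCP z read about 37 mm lower than the fingertips seen by the camera. I found this at the knob, where a test close at the reported height shut just above it. I used the picture heights from then on. It also means I probably gripped the contactor only by the top 8 mm or so, though it held.

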